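Take out and open the laser lockout padlock

TASK

The laser bench has to be locked out: pull the drawer of the small desktop unit right open, and with the combination padlock (the one with a dial) still in its nest turn the dial clockwise, gently, until you feel it catch and the shackle jumps out a little. Then pull the shackle fully out, and lift this opened lock out and hold it up, dial upward and level, its underside at least 10 cm above the top of the drawer unit. Finish while holding it still in the gripper like that; leave the keyed padlock in its nest and do not disturb the lens stand and the power supply.

Things in the scene. Friction and masses are not known exactly. Their poses are not given: they have to be found in the camera images.
- cab: grey desktop drawer unit, 260 mm deep (x), 300 mm wide (y), 109 mm high, one drawer; fixed to the bench. Origin: on the bench under the middle of its front edge (the shut drawer's front panel, facing the robot); x points from its front to its back
- cab_drawer0 (a joint): the drawer's slide: 0 shut, starts ajar at 0.04, grows to 0.192 m fully open; it slides along the unit's -x, with about 1 N of friction, and stays where it is left. Drawer: the top edge of its front panel is 96 mm above the bench, inner floor 22 mm above the bench, inside about 258 mm wide
- cab_drawer0_handle (a point): middle of the steel bar handle of the drawer: a 10 mm thick horizontal bar, 120 mm long along the unit's y, its centre line 35 mm out from the front panel and 71 mm above the bench; moves with the drawer
- combo_lock: combination padlock, loose, dial up in one of the drawer's two rubber nests (left or right varies), hidden at the start; about 0.4 kg. Steel body 64 (x) by 72 (y) by 26 mm thick. Origin: centre of its underside, 42 mm above the bench in the nest. z up through the dial, -x towards the shackle and the drawer's front. Nest walls, 14 mm high with 2 mm play, hold it against turning and pulling
- dial (a joint): the dial's angle, rad, positive clockwise from above; 0: grip bar along the lock's x. Starts at 0 to 0.5, stops at 2.4; turning takes under 0.2 N m. The notch lies at a hidden value between 0.9 and 1.5, new every time: reached clockwise, the shackle jumps out about 6 mm and the dial catches within about 0.1 rad and resists more turning with over 0.5 N m
- dial_grip (a point): point on the dial's axis, in the grip bar, 42 mm above the lock's underside. Black dial: a 48 mm disc, 6 mm thick, on the lock's top, and across it a straight grip bar 40 mm long, 14 mm wide; the bar's top is 9 mm above this point, the disc's top 9 mm below. The frame turns with the dial: x along the bar, y across it, z up
- shackle (a joint): how far the shackle is out, in m: 0 locked, about 0.006 after the jump at the notch, 0.018 fully out (open, its short leg out of the body). It slides along the lock's -x; pulling it from 0.006 to 0.018 takes up to about 7 N and it stays out. It does not move past 0.0015 unless the dial is at the notch
- shackle_bar (a point): middle of the shackle's far cross bar: 8 mm thick round steel, straight for 24 mm along the lock's y, 70 mm from the dial's axis when locked, 18 mm above the lock's underside and 38 mm above the drawer floor, clear below, 60 mm from the inside of the drawer's front. The U is clear inside for 36 mm across and 34 mm from bar to body (more when out). Moves with the shackle
- key_lock: bystander: keyed padlock of the same body and shackle but with no dial, only a flat round key cylinder, 0.35 kg, lying in the other nest; same axes and origin. Leave it in its nest
- lens: bystander: loose lens stand, 60 mm square foot, post, and a 64 mm ring holding a lens, 120 mm high in all; origin centre of its underside
- supply: bystander: loose white power supply box, 150 by 110 by 59 mm; origin centre of its underside

How it is judged (in metres and radians):
On the way, in this order (a step that is already met when the one before it is completed fails the run):
1. the drawer is pulled open (0.16 m or more) (value of joint cab_drawer0 above 0.16 m), for 0.2 s.
2. the dial is on the notch and the shackle has jumped out, the lock still in its nest (value of joint shackle above 0.003 m and height (world z) of combo_lock below 0.06 m), for 0.1 s.
3. the shackle is pulled fully out (0.015 m or more) (value of joint shackle above 0.015 m), for 0.2 s.
At the end, for the whole second after the job is handed in: The combination lock is held by the fingers alone, still, its underside at least 205 mm above the bench, dial up within 20 degrees of level, shackle out by 14 mm or more; the drawer still open, the keyed padlock lying in its nest (height (world z) of combo_lock above 0.205 m and angle between combo_lock's own z axis and vertical below 0.35 rad and value of joint shackle above 0.014 m and linear speed of combo_lock below 0.03 m/s and contact force between combo_lock and the fingers above 2 N and contact force between combo_lock and cab below 0.1 N and value of joint cab_drawer0 above 0.1 m and height (world z) of key_lock below 0.055 m); the arm keeps its last pose, push and grip.
It fails at once if the keyed padlock is lifted out of its nest (height (world z) of key_lock above 0.07 m).
It fails at once if the lens stand is shifted by over 30 mm or tipped (distance of lens from where it was at the start of the episode above 0.03 m or angle between lens's own z axis and vertical above 0.3 rad).
It fails at once if the power supply is shifted by over 30 mm (distance of supply from where it was at the start of the episode above 0.03 m).
It also fails if it takes over 72 s, if anything falls off the work surface, if the arm or the gripper's body presses on something with over 40 N, if the wrist force passes 120 N, or if a joint passes its speed limit or range.

ROBOT

A 6-joint arm with a two-finger parallel gripper is mounted at the origin on the work surface. World frame = base frame: x ahead of the robot, y to its left, z up, the work surface at z = 0. Lengths are in mm, angles in rad, forces in N, time in s.
With the tool pointing down it reaches from about 200 to 875 mm from the base axis. Payload 3.4 kg.
Tool frame: the origin (TCP) lies on the centre line of the jaws, within the pads' length; the fingertips stand 22 mm ahead of it and the grasp point (between the pads) lies 3 mm ahead of it; z points along the fingers, y is the direction in which the jaws open and shut (so a half turn about z gives the same grasp; the last joint's range is limited). The gripper opens to 94 mm and grips with 3 to 60 N. Pads are 16 mm wide; open, the fingers measure 119 mm over their backs; the gripper's body (75 mm by 177 mm) begins 78 mm behind the grasp point.
Start: joints at [-1.331, 0.276, 1.505, -0, 1.361, -0.121], TCP at [202.989, -538.014, 227.493] pointing down, gripper open.
Joint ranges: [-2.89, 2.89], [-0.75, 2.08], [0.22, 2.7], [-1.18, 4.32], [0.11, 2.71], [-2.7, 2.7]. Speed limits (rad/s): [2.57, 2.57, 3.14, 3.14, 3.14, 3.14].

INTERFACE

Orientations are given as a unit quaternion [x, y, z, w].
In Python, from station import robot, camera, get_calibration gives the robot as it stands.
- The arm moves only by the tool carry_out, never from a script. Its argument "plan" is a list of rows, each an object with "jaw": the finger opening in m, from 0 to 0.094; "delta_pos": the shift along the world's x, y, z in m, a list of three; "roll": the turn about the world's z in degrees. In form: [{"jaw": jaw, "delta_pos": [dx, dy, dz], "roll": roll}, ...]. A call has 1 to 12 rows; each row is the pose to reach, as a shift and turn from the pose measured when the call began; what a row does not reach only later rows make up. A row lasts 1/10 s, in which the tool goes at most 50 mm and 8.59 degrees, less where a joint would pass 70% of its speed; a pose out of reach is approached as far as the arm can. A call with a gripper value outside its range is refused whole. The fingers move at their own pace and stop on an object; "force" is the grip in N (left out, the last holds). Time passes only in rows, so rows that repeat a pose let the fingers close. It gives the time, the measured TCP pose, the force and the opening at its end, in the units of the state.
- robot.get_state(): the state, without advancing time (a new reading comes with each control period).
- camera(name): name is "side" or "top"; returns (picture, depth): 480x640x3 uint8, red, green, blue; 480x640 float32, mm along the optical axis (not along the pixel's ray), 0 where there is no reading.
- get_calibration(name): a dict with "fx", "fy", "cx", "cy" (pixels), "eye" and "orientation" of the camera in the world. Camera axes: x right, y up, looking along -z (the intrinsics and any distortion apply to the point x, -y, -z); pixel columns grow to the right and rows downward; lengths in mm; the calibration is good to about 2 mm. A picture is of the moment at which its call begins. get_calibration takes no time and is no camera call.
- robot.close_job(): hands the job in, once; it reports no verdict.
The state is a dict: "time_s": time; "qpos": joint angles; "dq": joint speeds; "joint_efforts": joint torques, N m; "tool_pos": TCP position; "orientation": TCP orientation; "ft_force": force on the tool from outside, world axes, zero at the start; "ft_torque": the same for the moment, N m; "width": finger opening in mm.
Only numpy, scipy, OpenCV 4.12 (cv2) and the standard library are available. Lean on these libraries where they do the work, as an engineer would, in place of code of your own. Each camera call takes 0.05 s, during which the arm holds its last target. There are 200 camera calls.

## Working session

There is one attempt and no reset: what is moved stays moved. The work goes in short steps, Python scripts to look and compute and a tool call to move; the robot and the scene stay as the last step left them, time stands still between calls to the robot, and variables do not carry over. Pictures are saved under pics/ and viewed, about 8 in all and at most 12, crops included, and the job is handed in when it is done.

Besides the shell and the picture viewer there is one more tool, called after "Emit:" in YAML: its name, and indented under it one key for each argument. carry_out: Moves the arm, as the interface text tells. Its arguments: {"type":"object","properties":{"plan":{"type":"array","items":{"type":"object","properties":{"jaw":{"type":"number"},"delta_pos":{"type":"array","items":{"type":"number"}},"roll":{"type":"number"}}}},"force":{"type":"number"}},"required":["plan"]}

```bash
mkdir -p pics; ls; cat > h.py <<'E'
import numpy as np, cv2
from scipy.spatial.transform import Rotation as R
from station import robot, camera, get_calibration
def snap(name,fn):
    p,d=camera(name); cv2.imwrite(f'pics/{fn}.png',p[:,:,::-1]); np.save(f'pics/{fn}.npy',d); return p,d
def world(name,d,u,v,r=2):
    c=get_calibration(name); w=d[v-r:v+r+1,u-r:u+r+1]; z=np.median(w[w>0])
    p=np.array([(u-c['cx'])/c['fx']*z,-(v-c['cy'])/c['fy']*z,-z])
    return R.from_quat(c['orientation']).apply(p)+np.array(c['eye'])
def cloud(name,d):
    c=get_calibration(name); v,u=np.indices(d.shape)
    p=np.stack([(u-c['cx'])/c['fx']*d,-(v-c['cy'])/c['fy']*d,-d],-1)
    return (R.from_quat(c['orientation']).apply(p.reshape(-1,3))+np.array(c['eye'])).reshape(d.shape+(3,))
E
python3 - <<'E'
from h import *
print(get_calibration('top'),get_calibration('side'))
a,_=snap('top','t0');b,_=snap('side','s0')
s=robot.get_state();print(s)
E
```

```text
pics
{'fx': 459.98470942469226, 'fy': 459.98470942469226, 'cx': 324.2225095465795, 'cy': 241.26525292261664, 'eye': array([ 540.33923502,    5.25290079, 1045.29601484]), 'orientation': array([-0.05420495,  0.05030598,  0.71371787, -0.69651844])} {'fx': 618.9515071028316, 'fy': 618.9515071028316, 'cx': 329.76602224906986, 'cy': 252.7978397562349, 'eye': array([  580.21270547, -1141.04483567,   933.48241851]), 'orientation': array([ 0.44711852, -0.01623338, -0.05719359,  0.89249673])}
{'time_s': 0.1, 'qpos': array([-1.33100757e+00,  2.76516998e-01,  1.50595722e+00, -5.81694481e-06,
        1.36072767e+00, -1.21025238e-01]), 'dq': array([ 0.0005301 , -0.00094375, -0.00284765,  0.00123801, -0.00166328,
       -0.00044076]), 'joint_efforts': array([ 1.43075944e-03, -4.05454803e+01, -2.37778902e+01,  7.04003242e-02,
        2.98954791e-02, -4.27602197e-05]), 'tool_pos': array([ 202.86430731, -537.53037699,  226.71929383]), 'orientation': array([ 9.83770319e-01,  1.79430520e-01, -5.05907866e-05, -8.03034337e-04]), 'ft_force': array([ 0.16034952, -0.01690296,  0.39311381]), 'ft_torque': array([ 0.0015609 , -0.01058907,  0.00861861]), 'width': 94.16922195628196}
```

View pics/t0.png

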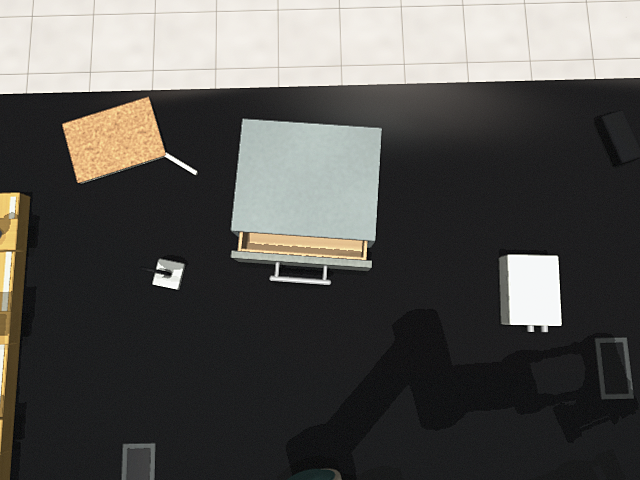

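View pics/s0.png

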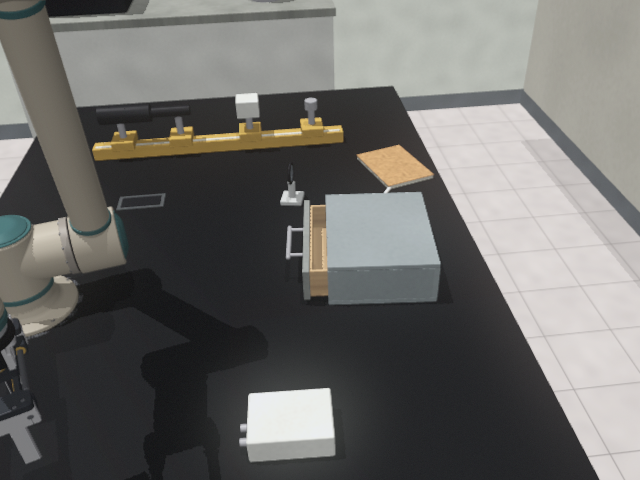

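The top view shows the drawer unit with its cab top corners at (242,119), (381,128), (374,242), (232,232). The front panel runs (232,252)–(371,266), and the handle bar (272,279)–(330,283). The lens stand is at (168,273) and the white supply at (530,290). The side view agrees.

```bash
python3 - <<'E'
from h import *
d=np.load('pics/t0.npy');P=cloud('top',d)
for u,v in [(274,279),(301,281),(327,283),(245,123),(377,131),(370,237),(235,228),(235,254),(368,265),(168,273),(530,290)]: print(u,v,world('top',d,u,v,1).round(1))
x,y,z=P[...,0],P[...,1],P[...,2]
def rect(m):
    q=P[m][:,:2].astype(np.float32); r=cv2.minAreaRect(q); print(r,len(q))
box=(np.indices(d.shape)[1]>215)&(np.indices(d.shape)[1]<400)
rect(box&(z>103)&(z<116)&(d>0)&(x>400))
h=box&(z>66)&(z<84)&(d>0);h[:272]=0;h[290:]=0
q=P[h];print(len(q),q.mean(0),np.median(q,0)); 
E
```

```text
274 279 [607.3 116.8  74.1]
301 281 [601.6  59.8  75.4]
327 283 [596.1   5.2  74.4]
245 123 [940.8 172.6 107.8]
377 131 [ 914.8 -109.4  108.8]
370 237 [686.6 -85.8 108.3]
235 228 [712.6 193.1 107.3]
235 254 [659.8 195.1  95.6]
368 265 [630.1 -80.7  94.5]
168 273 [623.6 334.   95.2]
530 290 [ 571.7 -426.2   59. ]
((815.2319946289062, 41.40315246582031), (300.3186950683594, 245.7574920654297), 84.401611328125) 15988
362 [604.96704944  59.1699885   74.29205791] [604.58509851  57.7216373   74.42677801]
```

The unit is turned -5.6° about z and the handle's centre is near (602, 61). I'll move above the handle with the jaws along the unit's x.

Emit:
carry_out:
  plan:
    - {"jaw": 0.06, "delta_pos": [0.033, 0.05, 0], "roll": 5.3}
    - {"jaw": 0.06, "delta_pos": [0.066, 0.1, 0], "roll": 10.6}
    - {"jaw": 0.06, "delta_pos": [0.1, 0.15, 0], "roll": 15.9}
    - {"jaw": 0.06, "delta_pos": [0.133, 0.2, 0], "roll": 21.2}
    - {"jaw": 0.06, "delta_pos": [0.166, 0.25, 0], "roll": 26.5}
    - {"jaw": 0.06, "delta_pos": [0.2, 0.3, 0], "roll": 31.8}
    - {"jaw": 0.06, "delta_pos": [0.233, 0.35, 0], "roll": 37.1}
    - {"jaw": 0.06, "delta_pos": [0.266, 0.4, 0], "roll": 42.4}
    - {"jaw": 0.06, "delta_pos": [0.3, 0.45, 0], "roll": 47.7}
    - {"jaw": 0.06, "delta_pos": [0.333, 0.5, 0], "roll": 53}
    - {"jaw": 0.06, "delta_pos": [0.366, 0.55, 0], "roll": 58.3}
    - {"jaw": 0.06, "delta_pos": [0.399, 0.598, 0], "roll": 63.7}
  force: 20

```text
time_s: 1.3
tool_pos: [535.9, -36.5, 226.5]
orientation: [0.74, 0.673, -0.001, -0.001]
ft_force: [0.8, -0.3, 0.4]
width: 60.1
```

Emit:
carry_out:
  plan:
    - {"jaw": 0.03, "delta_pos": [0.033, 0.049, 0], "roll": 0}
    - {"jaw": 0.03, "delta_pos": [0.066, 0.0975, 0], "roll": 0}
    - {"jaw": 0.03, "delta_pos": [0.066, 0.0975, 0], "roll": 0}
    - {"jaw": 0.03, "delta_pos": [0.066, 0.0975, 0], "roll": 0}
    - {"jaw": 0.03, "delta_pos": [0.066, 0.0975, 0], "roll": 0}
    - {"jaw": 0.03, "delta_pos": [0.066, 0.0975, -0.04], "roll": 0}
    - {"jaw": 0.03, "delta_pos": [0.066, 0.0975, -0.08], "roll": 0}
    - {"jaw": 0.03, "delta_pos": [0.066, 0.0975, -0.1], "roll": 0}
    - {"jaw": 0.03, "delta_pos": [0.066, 0.0975, -0.1], "roll": 0}

```text
time_s: 2.2
tool_pos: [598.3, 59.0, 123.5]
orientation: [0.74, 0.672, -0.004, -0.003]
ft_force: [0.1, -0.0, 0.9]
width: 29.7
```

Emit:
carry_out:
  plan:
    - {"jaw": 0.03, "delta_pos": [0.004, 0.002, -0.015], "roll": 0}
    - {"jaw": 0.03, "delta_pos": [0.004, 0.002, -0.03], "roll": 0}
    - {"jaw": 0.03, "delta_pos": [0.004, 0.002, -0.048], "roll": 0}
    - {"jaw": 0.03, "delta_pos": [0.004, 0.002, -0.048], "roll": 0}
    - {"jaw": 0.03, "delta_pos": [0.004, 0.002, -0.048], "roll": 0}
    - {"jaw": 0.0, "delta_pos": [0.004, 0.002, -0.048], "roll": 0}
    - {"jaw": 0.0, "delta_pos": [0.004, 0.002, -0.048], "roll": 0}
    - {"jaw": 0.0, "delta_pos": [0.004, 0.002, -0.048], "roll": 0}

```text
time_s: 3.0
tool_pos: [603.3, 60.9, 76.5]
orientation: [0.74, 0.672, -0.003, -0.002]
ft_force: [1.0, -0.5, 2.9]
width: 10.1
```

Emit:
carry_out:
  plan:
    - {"jaw": 0.0, "delta_pos": [-0.02, 0.002, 0], "roll": 0}
    - {"jaw": 0.0, "delta_pos": [-0.04, 0.004, 0], "roll": 0}
    - {"jaw": 0.0, "delta_pos": [-0.06, 0.006, 0], "roll": 0}
    - {"jaw": 0.0, "delta_pos": [-0.08, 0.008, 0], "roll": 0}
    - {"jaw": 0.0, "delta_pos": [-0.1, 0.01, 0], "roll": 0}
    - {"jaw": 0.0, "delta_pos": [-0.12, 0.012, 0], "roll": 0}
    - {"jaw": 0.0, "delta_pos": [-0.135, 0.0133, 0], "roll": 0}
    - {"jaw": 0.0, "delta_pos": [-0.149, 0.0147, 0], "roll": 0}
    - {"jaw": 0.0, "delta_pos": [-0.149, 0.0147, 0], "roll": 0}
    - {"jaw": 0.0, "delta_pos": [-0.149, 0.0147, 0], "roll": 0}
    - {"jaw": 0.0, "delta_pos": [-0.149, 0.0147, 0], "roll": 0}

```text
time_s: 4.1
tool_pos: [454.1, 75.4, 76.5]
orientation: [0.74, 0.672, -0.004, -0.002]
ft_force: [-1.6, -2.4, -1.3]
width: 10.4
```

Emit:
carry_out:
  plan:
    - {"jaw": 0.03, "delta_pos": [0, 0, 0], "roll": 0}
    - {"jaw": 0.03, "delta_pos": [0, 0, 0], "roll": 0}
    - {"jaw": 0.03, "delta_pos": [0, 0, 0], "roll": 0}
    - {"jaw": 0.03, "delta_pos": [0, 0, 0.04], "roll": 0}
    - {"jaw": 0.03, "delta_pos": [0, 0, 0.08], "roll": 0}
    - {"jaw": 0.03, "delta_pos": [0, 0, 0.13], "roll": 0}
    - {"jaw": 0.03, "delta_pos": [-0.05, 0, 0.15], "roll": 0}
    - {"jaw": 0.03, "delta_pos": [-0.1, 0, 0.15], "roll": 0}
    - {"jaw": 0.03, "delta_pos": [-0.15, 0, 0.15], "roll": 0}
    - {"jaw": 0.03, "delta_pos": [-0.15, 0, 0.15], "roll": 0}

```text
time_s: 5.1
tool_pos: [298.1, 75.7, 226.3]
orientation: [0.74, 0.673, -0.004, -0.004]
ft_force: [0.9, -1.7, -0.1]
width: 30.1
```

```bash
python3 - <<'E'
from h import *
p,_=snap('top','t1');q,_=snap('side','s1')
cv2.imwrite('pics/t1c.png',cv2.resize(p[210:390,200:410,::-1],None,fx=3.5,fy=3.2,interpolation=cv2.INTER_CUBIC)[:600])
s=robot.get_state();print(s['tool_pos'],s['qpos'],s['ft_force'])
E
```

```text
[303.7380707   75.58808963 227.08438406] [ 2.10205455e-02 -1.34791915e-01  1.96239205e+00 -5.96675357e-04
  1.31960784e+00  1.16990269e-01] [1.4194131  0.60682675 0.00642495]
```

View pics/t1c.png

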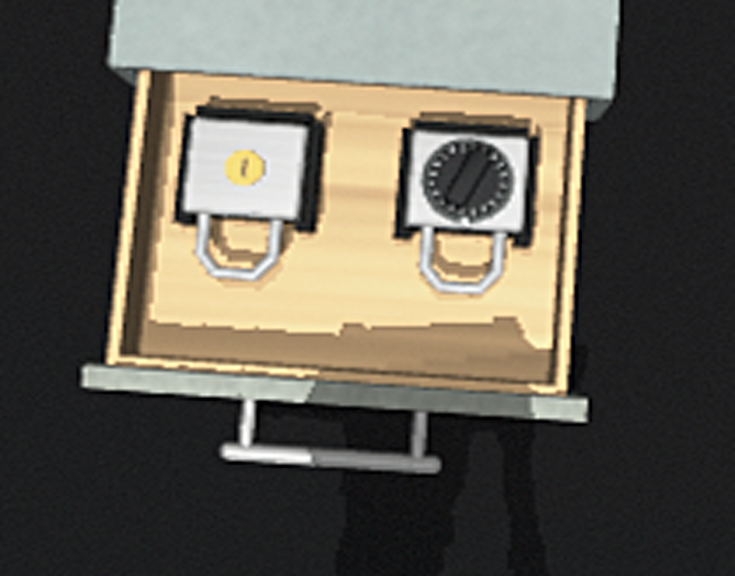

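The drawer is open. The combination lock is in the right nest (about crop (470,175), full picture (334,265)), with its bar tilted clockwise. The keyed lock is on the left. I'll take a closer crop for the bar angle.

```bash
python3 - <<'E'
from h import *
p=cv2.imread('pics/t1.png');d=np.load('pics/t1.npy')
cv2.imwrite('pics/t1d.png',cv2.resize(cv2.convertScaleAbs(p[240:310,305:365],alpha=1.3,beta=20),None,fx=8,fy=8,interpolation=cv2.INTER_CUBIC))
P=cloud('top',d);z=P[...,2]
for u,v in [(334,265),(331,300),(250,283),(340,274)]: print(world('top',d,u,v,1))
m=np.zeros(d.shape,bool);m[240:290,310:362]=1
b=m&(z>83)&(z<100);q=P[b];print(b.sum(),q.mean(0),cv2.minAreaRect(q[:,:2].astype(np.float32)))
b2=m&(z>61)&(z<80)&(d>0);print(b2.sum(),P[b2].mean(0),cv2.minAreaRect(P[b2][:,:2].astype(np.float32)))
E
```

```text
[632.12814242 -10.32128009  91.45917381]
[560.6587991   -2.42805524  62.71212635]
[603.40589904 176.51727065  19.99455345]
[614.45311343 -22.76614325  73.73380794]
130 [632.60901624 -10.24311274  91.63843889] ((653.0660400390625, -28.06330108642578), (19.992294311523438, 96.22921752929688), 47.969764709472656)
912 [628.64673245  -9.60303195  68.76404352] ((624.0191650390625, -20.17742156982422), (96.13481140136719, 81.65069580078125), 88.21147155761719)
```

View pics/t1d.png

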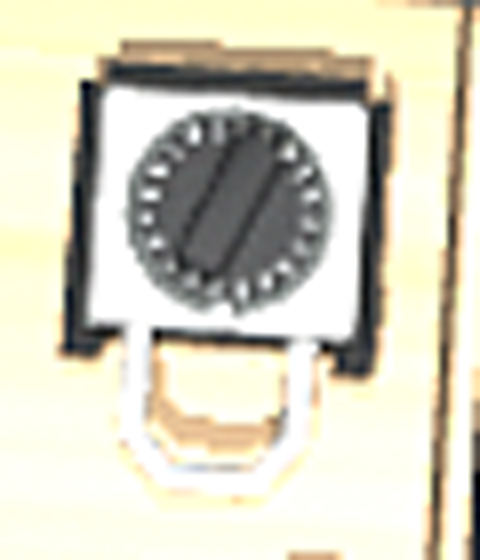

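The bar lies about 28° clockwise of image-up and the lock's x about 4°, so the dial starts near 0.42 rad. The dial axis is at about (631,-10). Next I'll move above it with the jaws across the bar (jaw angle about 60°).

Emit:
carry_out:
  plan:
    - {"jaw": 0.044, "delta_pos": [0.035, -0.009, 0], "roll": 7}
    - {"jaw": 0.044, "delta_pos": [0.07, -0.018, 0], "roll": 14}
    - {"jaw": 0.044, "delta_pos": [0.105, -0.027, 0], "roll": 21}
    - {"jaw": 0.044, "delta_pos": [0.14, -0.036, 0], "roll": 28}
    - {"jaw": 0.044, "delta_pos": [0.175, -0.045, 0], "roll": 35}
    - {"jaw": 0.044, "delta_pos": [0.21, -0.054, 0], "roll": 42}
    - {"jaw": 0.044, "delta_pos": [0.245, -0.063, 0], "roll": 49}
    - {"jaw": 0.044, "delta_pos": [0.28, -0.072, 0], "roll": 56}
    - {"jaw": 0.044, "delta_pos": [0.31, -0.081, 0], "roll": 62}
    - {"jaw": 0.044, "delta_pos": [0.327, -0.0855, 0], "roll": 65.8}
    - {"jaw": 0.044, "delta_pos": [0.327, -0.0855, 0], "roll": 65.8}
    - {"jaw": 0.044, "delta_pos": [0.327, -0.0855, 0], "roll": 65.8}

```text
time_s: 6.4
tool_pos: [631.3, -10.0, 225.7]
orientation: [0.257, 0.966, -0.003, -0.001]
ft_force: [0.5, 0.7, 1.0]
width: 44.1
```

Emit:
carry_out:
  plan:
    - {"jaw": 0.044, "delta_pos": [0.0, 0.0, -0.02], "roll": 0}
    - {"jaw": 0.044, "delta_pos": [0.0, 0.0, -0.04], "roll": 0}
    - {"jaw": 0.044, "delta_pos": [0.0, 0.0, -0.06], "roll": 0}
    - {"jaw": 0.044, "delta_pos": [0.0, 0.0, -0.08], "roll": 0}
    - {"jaw": 0.044, "delta_pos": [0.0, 0.0, -0.095], "roll": 0}
    - {"jaw": 0.044, "delta_pos": [0.0, 0.0, -0.095], "roll": 0}
    - {"jaw": 0.044, "delta_pos": [0.0, 0.0, -0.095], "roll": 0}

```text
time_s: 7.1
tool_pos: [630.9, -9.6, 131.2]
orientation: [0.257, 0.966, -0.003, -0.001]
ft_force: [0.4, -0.0, 0.5]
width: 44.0
```

```bash
python3 - <<'E'
from h import *
s=robot.get_state();print({k:np.round(s[k],3) for k in ('tool_pos','orientation','ft_force','ft_torque','qpos')})
y=R.from_quat(s['orientation']).as_matrix()[:,1];print(np.degrees(np.arctan2(y[1],y[0])))
E
```

```text
{'tool_pos': array([630.928,  -9.649, 131.183]), 'orientation': array([ 0.257,  0.966, -0.003, -0.001]), 'ft_force': array([ 0.351, -0.031,  0.518]), 'ft_torque': array([ 0.033, -0.148, -0.009]), 'qpos': array([-0.122,  0.424,  1.524, -0.006,  1.197, -1.171])}
60.19249575473029
```

Emit:
carry_out:
  plan:
    - {"jaw": 0.044, "delta_pos": [0.0, 0.0, -0.012], "roll": 0}
    - {"jaw": 0.044, "delta_pos": [0.0, 0.0, -0.022], "roll": 0}
    - {"jaw": 0.044, "delta_pos": [0.0, 0.0, -0.031], "roll": 0}
    - {"jaw": 0.044, "delta_pos": [0.0, 0.0, -0.031], "roll": 0}
    - {"jaw": 0.044, "delta_pos": [0.0, 0.0, -0.031], "roll": 0}
    - {"jaw": 0.0, "delta_pos": [0.0, 0.0, -0.031], "roll": 0}
    - {"jaw": 0.0, "delta_pos": [0.0, 0.0, -0.031], "roll": 0}
    - {"jaw": 0.0, "delta_pos": [0.0, 0.0, -0.031], "roll": 0}
    - {"jaw": 0.0, "delta_pos": [0.0, 0.0, -0.031], "roll": 0}
  force: 15

```text
time_s: 8.0
tool_pos: [631.2, -9.5, 100.5]
orientation: [0.257, 0.966, -0.003, -0.001]
ft_force: [0.5, 1.3, 0.3]
width: 15.4
```

```bash
cat > st.py <<'E'
from h import *
s=robot.get_state();print({k:np.round(s[k],3) for k in ('time_s','tool_pos','ft_force','ft_torque','width')})
y=R.from_quat(s['orientation']).as_matrix()[:,1];print(np.degrees(np.arctan2(y[1],y[0])),s['qpos'][5])
E
python3 st.py
```

```text
{'time_s': np.float64(8.0), 'tool_pos': array([631.22 ,  -9.519, 100.47 ]), 'ft_force': array([0.511, 1.345, 0.329]), 'ft_torque': array([ 0.35 , -0.298,  0.001]), 'width': np.float64(15.393)}
60.18169432444124 -1.1705283814934337
```

Emit:
carry_out:
  plan:
    - {"jaw": 0.0, "delta_pos": [0, 0, 0], "roll": -4}
    - {"jaw": 0.0, "delta_pos": [0, 0, 0], "roll": -8}
    - {"jaw": 0.0, "delta_pos": [0, 0, 0], "roll": -12}
    - {"jaw": 0.0, "delta_pos": [0, 0, 0], "roll": -16}
    - {"jaw": 0.0, "delta_pos": [0, 0, 0], "roll": -20}
    - {"jaw": 0.0, "delta_pos": [0, 0, 0], "roll": -24}
    - {"jaw": 0.0, "delta_pos": [0, 0, 0], "roll": -24}

```text
time_s: 8.7
tool_pos: [631.5, -9.2, 100.5]
orientation: [0.453, 0.892, -0.002, -0.001]
ft_force: [-0.0, 0.7, -0.3]
width: 13.5
```

```bash
python3 st.py
```

```text
{'time_s': np.float64(8.7), 'tool_pos': array([631.538,  -9.155, 100.51 ]), 'ft_force': array([-0.03 ,  0.664, -0.324]), 'ft_torque': array([ 0.183, -0.217,  0.01 ]), 'width': np.float64(13.538)}
36.1805596697096 -0.7531146960395695
```

Emit:
carry_out:
  plan:
    - {"jaw": 0.0, "delta_pos": [0, 0, 0], "roll": -2}
    - {"jaw": 0.0, "delta_pos": [0, 0, 0], "roll": -4}
    - {"jaw": 0.0, "delta_pos": [0, 0, 0], "roll": -5}

```text
time_s: 9.0
tool_pos: [631.6, -9.1, 100.5]
orientation: [0.491, 0.871, -0.002, -0.001]
ft_force: [-0.2, -0.2, -1.0]
width: 13.3
```

```bash
python3 st.py
```

```text
{'time_s': np.float64(9.0), 'tool_pos': array([631.591,  -9.124, 100.479]), 'ft_force': array([-0.163, -0.239, -1.018]), 'ft_torque': array([ 0.064, -0.226,  0.021]), 'width': np.float64(13.292)}
31.212120285194732 -0.6666947494323117
```

Emit:
carry_out:
  plan:
    - {"jaw": 0.0, "delta_pos": [0, 0, 0], "roll": -2}
    - {"jaw": 0.0, "delta_pos": [0, 0, 0], "roll": -4}
    - {"jaw": 0.0, "delta_pos": [0, 0, 0], "roll": -5}

```text
time_s: 9.3
tool_pos: [631.6, -9.1, 100.5]
orientation: [0.528, 0.849, -0.002, -0.001]
ft_force: [0.9, 1.3, -0.7]
width: 13.8
```

```bash
python3 st.py; python3 - <<'E'
from h import *
a,_=snap('side','s2')
cv2.imwrite('pics/s2c.png',cv2.resize(a[190:330,180:360,::-1],None,fx=4,fy=4,interpolation=cv2.INTER_CUBIC))
E
```

```text
{'time_s': np.float64(9.3), 'tool_pos': array([631.629,  -9.091, 100.5  ]), 'ft_force': array([ 0.938,  1.294, -0.748]), 'ft_torque': array([ 0.065, -0.202, -0.042]), 'width': np.float64(13.841)}
26.209930849538413 -0.5798238399297007
```

View pics/s2c.png

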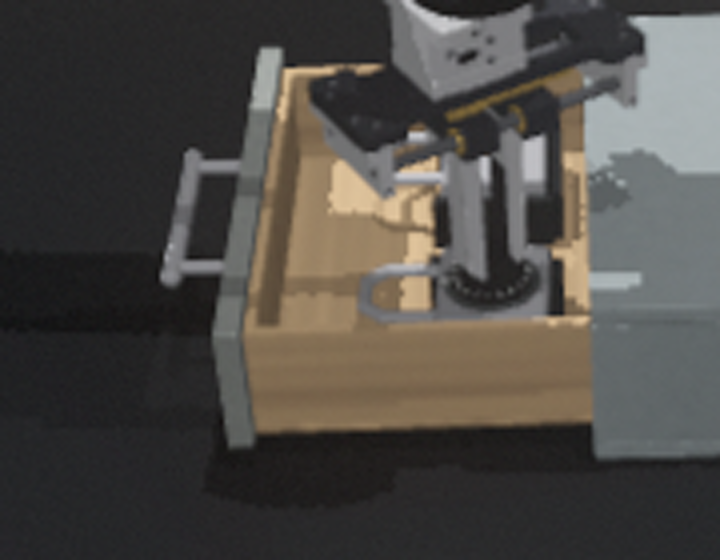

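The side view shows the jaws holding the dial's bar and the shackle bar at crop (362,292). I'll carry on turning and track the shackle's pixel shift numerically as a second check.

```bash
cat >> st.py <<'E'
a=cv2.imread('pics/s1.png',0).astype(np.float32); b=cv2.cvtColor(camera('side')[0],cv2.COLOR_RGB2GRAY)
t=cv2.imread('pics/s1.png',0)[256:272,266:278]
def loc(im):
    r=cv2.matchTemplate(im[252:276,256:286],t,cv2.TM_CCOEFF_NORMED); return cv2.minMaxLoc(r)[1::2]
print('shackle template',loc(cv2.imread('pics/s1.png',0)),loc(b)); cv2.imwrite('pics/last.png',b)
E
python3 st.py
```

```text
{'time_s': np.float64(9.35), 'tool_pos': array([631.631,  -9.06 , 100.453]), 'ft_force': array([ 0.339,  0.507, -0.402]), 'ft_torque': array([ 0.102, -0.231,  0.062]), 'width': np.float64(13.845)}
26.19071335552467 -0.579440327422714
shackle template (1.0, (10, 4)) (0.39199021458625793, (7, 4))
```

Emit:
carry_out:
  plan:
    - {"jaw": 0.0, "delta_pos": [0, 0, 0], "roll": -2}
    - {"jaw": 0.0, "delta_pos": [0, 0, 0], "roll": -4}
    - {"jaw": 0.0, "delta_pos": [0, 0, 0], "roll": -5}

```text
time_s: 9.7
tool_pos: [631.7, -9.1, 100.5]
orientation: [0.565, 0.825, -0.002, -0.001]
ft_force: [0.5, 0.0, -0.9]
width: 14.0
```

```bash
python3 st.py
```

```text
{'time_s': np.float64(9.7), 'tool_pos': array([631.692,  -9.087, 100.464]), 'ft_force': array([ 0.487,  0.047, -0.878]), 'ft_torque': array([ 0.025, -0.252,  0.092]), 'width': np.float64(13.972)}
21.24784773616183 -0.49352296994481326
shackle template (1.0, (10, 4)) (0.41491374373435974, (7, 5))
```

```bash
cat > sh.py <<'E'
from h import *
def f(d,c='side'):
    P=cloud(c,d); o=P-np.array([631,-10,0]); X=o@[.9952,-.0976,0]; Y=o@[.0976,.9952,0]; Z=P[...,2]
    m=(abs(Y)<14)&(X<-50)&(X>-100)&(Z>48)&(Z<72); 
    return m.sum(), np.round([X[m].mean(),np.median(X[m]),*np.percentile(X[m],[10,90])],1) if m.sum() else None
if __name__=='__main__':
    print(f(np.load('pics/s1.npy')),f(np.load('pics/s2.npy')),f(camera('side')[1]))
    print(f(np.load('pics/t1.npy'),'top'),f(camera('top')[1],'top'))
E
python3 sh.py
```

```text
(np.int64(28), array([-69.5, -69.2, -73.3, -65.8])) (np.int64(31), array([-73.2, -73.5, -77.1, -69.1])) (np.int64(32), array([-75.3, -76. , -79.5, -73.4]))
(np.int64(59), array([-68.9, -69. , -72.7, -65.4])) (np.int64(30), array([-75.7, -75.6, -79.1, -72.9]))
```

Side and top depth both show the shackle about 6 mm further out than at the start (-69 to -76 mm), so it has jumped. I'll release the dial, rise, and go over the shackle bar at about (556,-2.6).

Emit:
carry_out:
  plan:
    - {"jaw": 0.044, "delta_pos": [0, 0, 0], "roll": 0}
    - {"jaw": 0.044, "delta_pos": [0, 0, 0], "roll": 0}
    - {"jaw": 0.044, "delta_pos": [0, 0, 0], "roll": 0}
    - {"jaw": 0.044, "delta_pos": [0, 0, 0.02], "roll": 0}
    - {"jaw": 0.044, "delta_pos": [0, 0, 0.05], "roll": 0}
    - {"jaw": 0.03, "delta_pos": [-0.01, 0.001, 0.06], "roll": -6}
    - {"jaw": 0.03, "delta_pos": [-0.03, 0.003, 0.06], "roll": -12}
    - {"jaw": 0.03, "delta_pos": [-0.05, 0.005, 0.06], "roll": -18}
    - {"jaw": 0.03, "delta_pos": [-0.076, 0.0065, 0.06], "roll": -24}
    - {"jaw": 0.03, "delta_pos": [-0.076, 0.0065, 0.06], "roll": -26.8}
    - {"jaw": 0.03, "delta_pos": [-0.076, 0.0065, 0.06], "roll": -26.8}

```text
time_s: 10.95
tool_pos: [555.2, -2.6, 160.9]
orientation: [0.74, 0.672, -0.001, -0.001]
ft_force: [0.7, -0.5, -0.2]
width: 29.9
```

```bash
python3 st.py|head -2; python3 sh.py
```

```text
{'time_s': np.float64(10.95), 'tool_pos': array([555.154,  -2.56 , 160.915]), 'ft_force': array([ 0.665, -0.465, -0.246]), 'ft_torque': array([-0.015, -0.023, -0.02 ]), 'width': np.float64(29.897)}
-5.491077055013212 -0.03414665937383437
(np.int64(28), array([-69.5, -69.2, -73.3, -65.8])) (np.int64(31), array([-73.2, -73.5, -77.1, -69.1])) (np.int64(33), array([-75.8, -75.7, -79.6, -72.6]))
(np.int64(59), array([-68.9, -69. , -72.7, -65.4])) (np.int64(0), None)
```

Shackle still out by about 6 mm. Now I'll go down and grip the shackle bar.

Emit:
carry_out:
  plan:
    - {"jaw": 0.03, "delta_pos": [0.0005, 0, -0.025], "roll": 0}
    - {"jaw": 0.03, "delta_pos": [0.0005, 0, -0.05], "roll": 0}
    - {"jaw": 0.03, "delta_pos": [0.0005, 0, -0.075], "roll": 0}
    - {"jaw": 0.03, "delta_pos": [0.0005, 0, -0.09], "roll": 0}
    - {"jaw": 0.03, "delta_pos": [0.0005, 0, -0.098], "roll": 0}
    - {"jaw": 0.03, "delta_pos": [0.0005, 0, -0.098], "roll": 0}
    - {"jaw": 0.0, "delta_pos": [0.0005, 0, -0.098], "roll": 0}
    - {"jaw": 0.0, "delta_pos": [0.0005, 0, -0.098], "roll": 0}
    - {"jaw": 0.0, "delta_pos": [0.0005, 0, -0.098], "roll": 0}
  force: 30

```text
time_s: 12.0
tool_pos: [557.1, -2.7, 63.5]
orientation: [0.74, 0.673, -0.001, -0.001]
ft_force: [-2.4, 1.4, 0.8]
width: 9.7
```

```bash
python3 st.py|head -2
```

```text
{'time_s': np.float64(12.0), 'tool_pos': array([557.053,  -2.734,  63.463]), 'ft_force': array([-2.379,  1.363,  0.791]), 'ft_torque': array([-0.061,  0.191,  0.029]), 'width': np.float64(9.675)}
-5.443342277330158 -0.03480896040981389
```

Emit:
carry_out:
  plan:
    - {"jaw": 0.0, "delta_pos": [0, 0, 0], "roll": 0}
    - {"jaw": 0.0, "delta_pos": [-0.003, 0.0003, 0], "roll": 0}
    - {"jaw": 0.0, "delta_pos": [-0.006, 0.0006, 0], "roll": 0}
    - {"jaw": 0.0, "delta_pos": [-0.009, 0.0009, 0], "roll": 0}
    - {"jaw": 0.0, "delta_pos": [-0.012, 0.0012, 0], "roll": 0}
    - {"jaw": 0.0, "delta_pos": [-0.013, 0.0013, 0], "roll": 0}
    - {"jaw": 0.0, "delta_pos": [-0.013, 0.0013, 0], "roll": 0}
    - {"jaw": 0.0, "delta_pos": [-0.013, 0.0013, 0], "roll": 0}

```text
time_s: 12.85
tool_pos: [544.8, -1.8, 63.6]
orientation: [0.74, 0.673, -0.0, -0.0]
ft_force: [4.9, -2.3, -2.3]
width: 7.1
```

```bash
python3 st.py|head -2;python3 - <<'E'
from h import *
d=np.load('pics/t1.npy');P=cloud('top',d)
o=P-np.array([631,-10,0]); X=o@[.9952,-.0976,0]; Y=o@[.0976,.9952,0]
m=abs(X)<15
for y in range(-90,60,3):
    k=m&(abs(Y-y)<1.5)&(d>0)
    if k.sum(): print(y,np.median(P[k][:,2]).round(),end='; ')
E
```

```text
{'time_s': np.float64(12.85), 'tool_pos': array([544.76 ,  -1.791,  63.611]), 'ft_force': array([ 4.885, -2.315, -2.278]), 'ft_torque': array([-0.448, -0.886, -0.081]), 'width': np.float64(7.127)}
-5.444531991960294 -0.035359600515684424
-90 -1.0; -87 -2.0; -84 -0.0; -81 -1.0; -78 -2.0; -75 -2.0; -72 0.0; -66 86.0; -63 86.0; -60 51.0; -57 21.0; -54 21.0; -51 21.0; -48 20.0; -45 21.0; -42 55.0; -39 55.0; -36 55.0; -33 66.0; -30 67.0; -27 68.0; -24 67.0; -21 73.0; -18 73.0; -15 74.0; -12 74.0; -9 77.0; -6 79.0; -3 92.0; 0 92.0; 3 92.0; 6 91.0; 9 89.0; 12 76.0; 15 74.0; 18 74.0; 21 72.0; 24 69.0; 27 68.0; 30 67.0; 33 67.0; 36 64.0; 39 53.0; 42 55.0; 45 23.0; 48 22.0; 51 21.0; 54 22.0; 57 20.0;
```

The pull moved 12 mm. I'll release, rise and check the shackle.

Emit:
carry_out:
  plan:
    - {"jaw": 0.03, "delta_pos": [0, 0, 0], "roll": 0}
    - {"jaw": 0.03, "delta_pos": [0, 0, 0], "roll": 0}
    - {"jaw": 0.03, "delta_pos": [0, 0, 0], "roll": 0}
    - {"jaw": 0.03, "delta_pos": [0, 0, 0.025], "roll": 0}
    - {"jaw": 0.03, "delta_pos": [0, 0, 0.06], "roll": 0}
    - {"jaw": 0.03, "delta_pos": [0, 0, 0.1], "roll": 0}
    - {"jaw": 0.05, "delta_pos": [0, 0, 0.12], "roll": 8}
    - {"jaw": 0.06, "delta_pos": [0, 0, 0.12], "roll": 16}
    - {"jaw": 0.07, "delta_pos": [0, 0, 0.12], "roll": 24}
    - {"jaw": 0.086, "delta_pos": [0, 0, 0.12], "roll": 32}
    - {"jaw": 0.086, "delta_pos": [0, 0, 0.12], "roll": 40}

```text
time_s: 14.0
tool_pos: [543.6, -1.4, 183.5]
orientation: [0.463, 0.887, -0.001, -0.001]
ft_force: [-0.5, 0.1, -0.8]
width: 66.5
```

```bash
python3 st.py|head -2;python3 sh.py
```

```text
{'time_s': np.float64(14.0), 'tool_pos': array([543.555,  -1.393, 183.452]), 'ft_force': array([-0.537,  0.148, -0.753]), 'ft_torque': array([ 0.003, -0.149, -0.007]), 'width': np.float64(66.517)}
34.890941383157035 -0.7389148181464655
(np.int64(28), array([-69.5, -69.2, -73.3, -65.8])) (np.int64(31), array([-73.2, -73.5, -77.1, -69.1])) (np.int64(28), array([-87.7, -87.3, -90.9, -84.9]))
(np.int64(59), array([-68.9, -69. , -72.7, -65.4])) (np.int64(0), None)
```

The shackle is now 18 mm out. Next I'll move over the body, jaws along the lock's y, opened to 86 mm.

Emit:
carry_out:
  plan:
    - {"jaw": 0.086, "delta_pos": [0.015, -0.0015, 0], "roll": 7}
    - {"jaw": 0.086, "delta_pos": [0.03, -0.003, 0], "roll": 14}
    - {"jaw": 0.086, "delta_pos": [0.045, -0.0045, 0], "roll": 21}
    - {"jaw": 0.086, "delta_pos": [0.06, -0.006, 0], "roll": 28}
    - {"jaw": 0.086, "delta_pos": [0.075, -0.007, 0], "roll": 35}
    - {"jaw": 0.086, "delta_pos": [0.085, -0.0078, 0], "roll": 42}
    - {"jaw": 0.086, "delta_pos": [0.085, -0.0078, 0], "roll": 49.5}
    - {"jaw": 0.086, "delta_pos": [0.085, -0.0078, 0], "roll": 49.5}
    - {"jaw": 0.086, "delta_pos": [0.085, -0.0078, -0.03], "roll": 49.5}
    - {"jaw": 0.086, "delta_pos": [0.085, -0.0078, -0.06], "roll": 49.5}
    - {"jaw": 0.086, "delta_pos": [0.085, -0.0078, -0.07], "roll": 49.5}
    - {"jaw": 0.086, "delta_pos": [0.085, -0.0078, -0.07], "roll": 49.5}

```text
time_s: 15.35
tool_pos: [627.4, -9.0, 111.8]
orientation: [0.054, 0.999, -0.001, -0.003]
ft_force: [1.1, -0.1, 0.1]
width: 86.1
```

```bash
python3 st.py|head -2; python3 - <<'E'
from h import *
a,_=snap('side','s3')
cv2.imwrite('pics/s3c.png',cv2.resize(a[190:330,180:360,::-1],None,fx=4,fy=4,interpolation=cv2.INTER_CUBIC))
E
```

```text
{'time_s': np.float64(15.35), 'tool_pos': array([627.4  ,  -9.041, 111.842]), 'ft_force': array([ 1.101, -0.052,  0.115]), 'ft_torque': array([-0.002, -0.14 , -0.005]), 'width': np.float64(86.092)}
83.75885798565876 -1.5851537356656518
```

View pics/s3c.png

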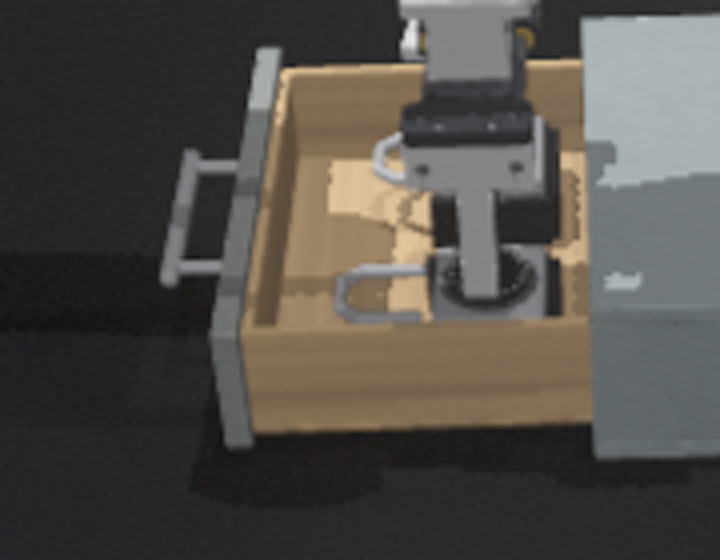

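The near finger is between the lock and the drawer side, with the shackle out at crop (340,295). Now I'll descend and grip.

Emit:
carry_out:
  plan:
    - {"jaw": 0.086, "delta_pos": [0.0005, 0, -0.015], "roll": 0.6}
    - {"jaw": 0.086, "delta_pos": [0.0005, 0, -0.026], "roll": 0.6}
    - {"jaw": 0.086, "delta_pos": [0.0005, 0, -0.032], "roll": 0.6}
    - {"jaw": 0.086, "delta_pos": [0.0005, 0, -0.032], "roll": 0.6}
    - {"jaw": 0.086, "delta_pos": [0.0005, 0, -0.032], "roll": 0.6}
    - {"jaw": 0.065, "delta_pos": [0.0005, 0, -0.032], "roll": 0.6}
    - {"jaw": 0.065, "delta_pos": [0.0005, 0, -0.032], "roll": 0.6}
    - {"jaw": 0.06, "delta_pos": [0.0005, 0, -0.032], "roll": 0.6}
    - {"jaw": 0.06, "delta_pos": [0.0005, 0, -0.032], "roll": 0.6}
  force: 45

```text
time_s: 16.35
tool_pos: [630.3, -9.3, 82.9]
orientation: [0.049, 0.999, -0.001, 0.001]
ft_force: [-0.6, -0.1, 2.1]
width: 71.1
```

```bash
python3 st.py|head -2
```

```text
{'time_s': np.float64(16.35), 'tool_pos': array([630.322,  -9.256,  82.851]), 'ft_force': array([-0.586, -0.071,  2.098]), 'ft_torque': array([ 0.085, -0.071,  0.048]), 'width': np.float64(71.134)}
84.41494016109989 -1.5963562614279205
```

Overlap is only about 7 mm (TCP at 83, not 80). I'll reopen, go slightly lower and grip again.

Emit:
carry_out:
  plan:
    - {"jaw": 0.086, "delta_pos": [0, 0, 0], "roll": 0}
    - {"jaw": 0.086, "delta_pos": [0, 0, 0], "roll": 0}
    - {"jaw": 0.086, "delta_pos": [-0.002, 0, -0.002], "roll": 0}
    - {"jaw": 0.086, "delta_pos": [-0.002, 0, -0.0035], "roll": 0}
    - {"jaw": 0.086, "delta_pos": [-0.002, 0, -0.0035], "roll": 0}
    - {"jaw": 0.086, "delta_pos": [-0.002, 0, -0.0035], "roll": 0}

```text
time_s: 17.0
tool_pos: [628.2, -9.3, 79.1]
orientation: [0.049, 0.999, -0.001, 0.0]
ft_force: [0.9, -0.1, -1.0]
width: 86.0
```

```bash
python3 st.py|head -2
```

```text
{'time_s': np.float64(17.0), 'tool_pos': array([628.213,  -9.296,  79.129]), 'ft_force': array([ 0.877, -0.125, -0.991]), 'ft_torque': array([ 0.007, -0.084,  0.008]), 'width': np.float64(85.99)}
84.41230788557763 -1.5967367054096417
```

Emit:
carry_out:
  plan:
    - {"jaw": 0.06, "delta_pos": [0, 0, 0], "roll": 0}
    - {"jaw": 0.06, "delta_pos": [0, 0, 0], "roll": 0}
    - {"jaw": 0.06, "delta_pos": [0, 0, 0], "roll": 0}
    - {"jaw": 0.06, "delta_pos": [0, 0, 0], "roll": 0}
    - {"jaw": 0.06, "delta_pos": [0, 0, 0.01], "roll": 0}
    - {"jaw": 0.06, "delta_pos": [0, 0, 0.02], "roll": 0}
    - {"jaw": 0.06, "delta_pos": [0, 0, 0.03], "roll": 0}
    - {"jaw": 0.06, "delta_pos": [0, 0, 0.03], "roll": 0}
  force: 50

```text
time_s: 17.85
tool_pos: [629.1, -9.4, 111.2]
orientation: [0.049, 0.999, -0.001, 0.002]
ft_force: [0.5, 0.5, -4.2]
width: 71.5
```

```bash
python3 st.py|head -2
```

```text
{'time_s': np.float64(17.85), 'tool_pos': array([629.083,  -9.419, 111.197]), 'ft_force': array([ 0.499,  0.532, -4.203]), 'ft_torque': array([ 0.086, -0.222,  0.003]), 'width': np.float64(71.476)}
84.40728812479274 -1.5967625084485741
```

The wrist reads about 4 N of weight, so it is lifting. I'll raise it by 165 mm.

Emit:
carry_out:
  plan:
    - {"jaw": 0.06, "delta_pos": [0, 0, 0.015], "roll": 0}
    - {"jaw": 0.06, "delta_pos": [0, 0, 0.035], "roll": 0}
    - {"jaw": 0.06, "delta_pos": [0, 0, 0.055], "roll": 0}
    - {"jaw": 0.06, "delta_pos": [0, 0, 0.075], "roll": 0}
    - {"jaw": 0.06, "delta_pos": [0, 0, 0.095], "roll": 0}
    - {"jaw": 0.06, "delta_pos": [0, 0, 0.115], "roll": 0}
    - {"jaw": 0.06, "delta_pos": [0, 0, 0.135], "roll": 0}
    - {"jaw": 0.06, "delta_pos": [0, 0, 0.15], "roll": 0}
    - {"jaw": 0.06, "delta_pos": [0, 0, 0.165], "roll": 0}
    - {"jaw": 0.06, "delta_pos": [0, 0, 0.165], "roll": 0}
    - {"jaw": 0.06, "delta_pos": [0, 0, 0.165], "roll": 0}
    - {"jaw": 0.06, "delta_pos": [0, 0, 0.165], "roll": 0}

```text
time_s: 19.1
tool_pos: [627.8, -9.3, 273.9]
orientation: [0.049, 0.999, -0.001, -0.0]
ft_force: [-0.1, -0.3, -4.9]
width: 71.8
```

Emit:
carry_out:
  plan:
    - {"jaw": 0.06, "delta_pos": [0, 0, 0], "roll": 0}
    - {"jaw": 0.06, "delta_pos": [0, 0, 0], "roll": 0}
    - {"jaw": 0.06, "delta_pos": [0, 0, 0], "roll": 0}
    - {"jaw": 0.06, "delta_pos": [0, 0, 0], "roll": 0}
    - {"jaw": 0.06, "delta_pos": [0, 0, 0], "roll": 0}

```text
time_s: 19.6
tool_pos: [627.8, -9.2, 273.9]
orientation: [0.049, 0.999, -0.001, -0.0]
ft_force: [0.2, 0.3, -4.2]
width: 71.4
```

```bash
python3 st.py|head -2; python3 - <<'E'
from h import *
a,d=snap('side','s4'); cv2.imwrite('pics/s4c.png',cv2.resize(a[80:330,160:460,::-1],None,fx=2.4,fy=2.4,interpolation=cv2.INTER_CUBIC))
P=cloud('side',d); o=P-np.array([631,-10,0]); X=o@[.9952,-.0976,0]; Y=o@[.0976,.9952,0]; Z=P[...,2]
m=(abs(Y)<14)&(X<-50)&(X>-110)&(Z>200)&(Z<300);print('bar',m.sum(),np.median(X[m]),np.median(Z[m]))
m=(abs(Y+36)<4)&(abs(X)<34)&(Z>200)&(Z<290)
for a0 in(-25,25):
  k=m&(abs(X-a0)<6);print(a0,k.sum(),Z[k].min(),Z[k].max()) if k.any() else 0
E
```

```text
{'time_s': np.float64(19.6), 'tool_pos': array([627.821,  -9.236, 273.891]), 'ft_force': array([ 0.182,  0.3  , -4.164]), 'ft_torque': array([ 0.094, -0.216,  0.005]), 'width': np.float64(71.378)}
84.41016002939803 -1.5975014236665557
bar 33 -87.62394854536727 258.4476444990312
-25 52 240.25893365623494 265.7383613910831
25 39 240.022755307912 264.1967846902189
```

View pics/s4c.png

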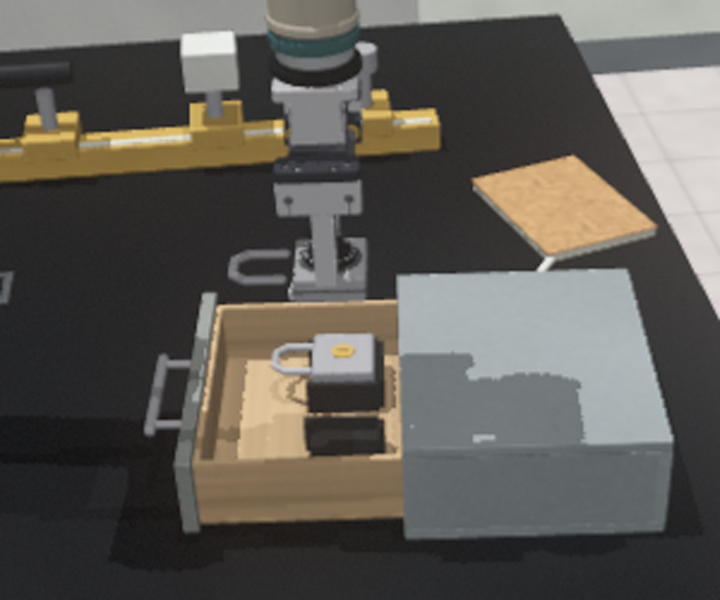

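The lock is held level at crop (330,265) with its shackle out, underside at about 236–240 mm. The keyed lock is in its nest and the drawer is open. I'm handing in.

```bash
python3 -c "
from station import robot
print(robot.close_job())"
```

```text
the job is handed in; nothing more can be done
None
```

The combination lock is open and held up in the gripper, dial upward, and I handed the job in at about 20 s of the 72 s allowed. The hand-in gives no verdict.

I pulled the drawer open by its handle and turned the dial clockwise in its nest in small steps until the shackle jumped about 6 mm. I then pulled the shackle out and lifted the lock by the sides of its body with a 50 N grip.

**Last checks**
- **Shackle:** about 18 mm out by side-camera depth.
- **Lock height:** underside about 236–240 mm above the bench; 205 mm is needed.
- **Level and grip:** the lower edge is level to within about 1 mm over 50 mm. The wrist carries about 4 N, which matches the lock's weight.
- **Drawer and keyed lock:** the last picture shows the drawer open and the keyed lock in its nest.
- **Lens stand and power supply:** I didn't re-measure them at the end, but the arm never went near either.

**What didn't go as expected**
- **Dial catch:** I never felt it as a clear torque rise (about 0.1 N m at most). I stopped on the camera depth reading instead, from both cameras.
- **First body grip:** it sat about 3 mm high, so I reopened, lowered slightly and gripped again before lifting.

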